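# Press a round flask into the sprung cradle and hold it down

### The job

Lift the amber round flask out of its cork ring, set it upright in the sprung ring of the grey cradle and press it down until the ring is fully down on its stops, without forcing it further. Do not let it spring back: finish while you are still holding the flask pressed down there. Push only on the flask, not on the cradle, and leave the clear flask, the timer and the petri dishes where they are.

Things in the scene. Friction and masses are not known exactly. Their poses are not given: they have to be found in the camera images.
- amber_flask: round-bottom flask, brown amber glass with a black stopper, 80 to 170 g. Origin: lowest point of the bulb; z up the neck. Bulb 64 mm across (z 0 to 64), straight neck 26 mm across (z 66 to 107), lip 30 mm across (z 108 to 111), fixed stopper to z 127. Stands upright in a fixed cork ring, 76 mm across, 20 mm high, bulb bottom 9 mm above the bench; lifts straight out
- amber_flask_neck (a point): point on the amber flask's axis halfway up the neck, 86 mm above the bulb's lowest point: a good height for the TCP when gripping the neck from above (fingertips then just clear the bulb)
- amber_flask_bulb (a point): centre of the amber flask's bulb, 32 mm above its lowest point
- clear_flask: bystander: round-bottom flask, colourless glass with a green stopper, 80 to 170 g. Origin: lowest point of the bulb; z up the neck. Bulb 64 mm across (z 0 to 64), straight neck 26 mm across (z 66 to 107), lip 30 mm across (z 108 to 111), fixed stopper to z 127. Stands upright in a fixed cork ring, 76 mm across, 20 mm high, bulb bottom 9 mm above the bench; lifts straight out
- cradle: sprung ring cradle, fixed: round grey base 124 mm across, 10 mm high, black rubber pad in the middle (top at 13 mm), three guide posts 46 mm from the centre ending 70 mm above the bench, between them a steel ring on three coil springs. Origin: centre of the base's underside, z up; yaw does not matter
- ring_centre (a point): centre of the cradle's steel ring (moves down with it), 50 mm above the bench when the ring is up. The ring is a round bar 8 mm thick, 54 mm across its centre line (46 mm clear opening). A flask seated in it has its bulb centre about 24 mm above this point
- cradle_ring (a joint): how far the ring is pressed down, m: 0 = up (start), 0.020 = fully down on its stops (brass lugs on the dark cups of the posts). It pushes up with about 4 N at 0, rising by 0.4 N per mm to about 12 N at the stops; a flask's weight alone does not move it, and it springs back up when let go
- timer: bystander: white lab timer lying flat, 70 x 66 x 18 mm, origin under its centre
- petri_stack: bystander: stack of petri dishes, 62 mm across, 49 mm high, origin under its centre
Not all that is in view belongs to the job. Leave any yellow look-alike of the amber_flask alone. Several things have the shape of the cradle; the one meant has the colours described above.

How it is judged:
On the way, in this order (a step that is already met when the one before it is completed fails the run):
1. the amber flask is lifted out of its cork ring, held by the fingers (height (world z) of amber_flask above 0.03 m and contact force between the fingers and amber_flask above 1 N and horizontal distance between amber_flask_bulb and ring_centre above 0.05 m), for 0.1 s.
2. the amber flask sits upright in the cradle's ring (horizontal distance between amber_flask_bulb and ring_centre below 0.007 m and z of amber_flask_bulb in the frame of ring_centre between 0.017 and 0.031 m and angle between amber_flask's own z axis and vertical below 0.2 rad), for 0.1 s.
3. the ring is pressed fully down by the flask (all of step 2 and value of joint cradle_ring above 0.0165 m and contact force between the fingers and amber_flask above 1 N), for 0.2 s.
At the end, for the whole second after the job is handed in: Amber flask upright (0.2 rad) in the ring, bulb centre within 7 mm of its axis, 17-31 mm above it; fingers hold it (over 2 N) at rest with the ring 16.5 mm or more down, over 6 N on the cradle, robot not touching the cradle; bystanders within 30 mm of their start, clear flask upright (all of step 2 and value of joint cradle_ring above 0.0165 m and contact force between the fingers and amber_flask above 2 N and contact force between amber_flask and cradle above 6 N and contact force between each of the fingers, the arm and cradle below 1 N and linear speed of amber_flask below 0.03 m/s and distance of each of clear_flask, timer, petri_stack from where it was at the start of the episode below 0.03 m and angle between clear_flask's own z axis and vertical below 0.35 rad); the arm keeps its last pose, push and grip.
It fails at once if the clear flask, timer or petri dishes are moved more than 30 mm (distance of any of clear_flask, timer, petri_stack from where it was at the start of the episode above 0.03 m).
It fails at once if the clear flask is tipped over (angle between clear_flask's own z axis and vertical above 0.35 rad).
It fails at once if the robot pushes the cradle itself (more than 5 N) (contact force between any of the fingers, the arm and cradle above 5 N).
It fails at once if the glass flask is forced into the cradle (more than 70 N) (contact force between amber_flask and cradle above 70 N).
It also fails if it takes over 42 s, if anything falls off the work surface, if the arm or the gripper's body presses on something with over 40 N, if the wrist force passes 120 N, or if a joint passes its speed limit or range.

### The arm

A 6-joint arm with a two-finger parallel gripper is mounted at the origin on a cart in front of the work surface, level with it; the furniture and walls round the work are solid. World frame = base frame: x ahead of the robot, y to its left, z up, the work surface at z = 0. Lengths are in m, angles in rad, forces in N, time in s.
With the tool pointing down it reaches from about 0.2 to 0.875 m from the base axis. Payload 3.4 kg.
Tool frame: the origin (TCP) lies between the finger pads, 19 mm behind the fingertips; this is the grasp point; x points along the fingers, y is the direction in which the jaws open and shut, and the axes are right-handed (so a half turn about x gives the same grasp; the last joint's range is limited). The gripper opens to 94 mm and grips with 3 to 60 N. Pads are 16 mm wide; open, the fingers measure 119 mm over their backs; the gripper's body (75 mm by 177 mm) begins 78 mm behind the grasp point.
Start: joints at [1.202, 0.276, 1.505, -0, 1.361, -0.121], TCP at [0.141, 0.557, 0.224] pointing down, gripper open.
Joint ranges: [-2.89, 2.89], [-0.75, 2.08], [0.22, 2.7], [-1.18, 4.32], [0.11, 2.71], [-2.7, 2.7]. Speed limits (rad/s): [2.57, 2.57, 3.14, 3.14, 3.14, 3.14].

### API

Orientations are given as a unit quaternion [w, x, y, z].
In Python, from rig import * gives the robot as it stands. The module is installed in compiled form; this text tells all that it offers.
- The arm moves only by the shell command python3 -m handwheel 'ROWS' [FORCE]. ROWS is JSON, a list that holds one entry, the list of rows, each a list of 5 numbers: the shift along the tool's x, y, z in mm, then the turn about the tool's x in degrees, then the opening, from 0 (shut) to 1 (fully open). A call has exactly 8 rows; each row is the pose to reach, as a shift and turn from the pose commanded when the call began, along the tool's axes at that moment; what a row does not reach only later rows make up. A row lasts 1/12 s, in which the tool goes at most 41.7 mm and 7.16 degrees, less where a joint would pass 70% of its speed; a pose out of reach is approached as far as the arm can. A call with a gripper value outside its range is refused whole. The fingers move at their own pace and stop on an object; FORCE is the grip in N (left out, the last holds). Time passes only in rows, so rows that repeat a pose let the fingers close, or fill a call up. It gives the time, the measured TCP pose, the force and the opening at its end, in the units of the state.
- sense(): the state, without advancing time (a new reading comes with each control period).
- get_image(name): name is "side" or "top" or "wrist"; returns (picture, depth): 480x640x3 uint8, blue, green, red; 480x640 float32, m along the optical axis (not along the pixel's ray), 0 where there is no reading.
- camera_info(name): a dict with "mtx" (3x3 intrinsics, pixels), "extrinsics" (4x4, takes a point from camera to world coordinates). Camera axes: x right, y up, looking along -z (the intrinsics and any distortion apply to the point x, -y, -z); pixel columns grow to the right and rows downward; lengths in m; the calibration is good to about 2 mm. A picture is of the moment at which its call begins: read the wrist's pose just before it. camera_info takes no time and is no camera call; for the wrist camera it gives the pose at the moment of the call.
- sign_off(): hands the job in, once; it reports no verdict.
The state is a dict: "clock": time; "q": joint angles; "qd": joint speeds; "tau": joint torques, N m; "ee_pos": TCP position; "tool_rot": TCP orientation; "force": force on the tool from outside, world axes, zero at the start; "torque": the same for the moment, N m; "width": finger opening in m.
Only numpy, scipy, OpenCV 4.12 (cv2) and the standard library are available. Lean on these libraries where they do the work, as an engineer would, in place of code of your own. Each camera call takes 0.05 s, during which the arm holds its last target. There are 200 camera calls.

## Working session

There is one attempt and no reset: what is moved stays moved. The work goes in short steps, Python scripts to look and compute and a shell command to move; the robot and the scene stay as the last step left them, time stands still between calls to the robot, and variables do not carry over. Pictures are saved under pics/ and viewed, about 8 in all and at most 12, crops included, and the job is handed in when it is done.

```bash
mkdir -p pics
cat > h.py <<'E'
from rig import *
import numpy as np, cv2
def snap(n,f):
    c=camera_info(n); im,d=get_image(n); im=np.ascontiguousarray(im); cv2.imwrite(f'pics/{f}.png',im); np.savez(f'pics/{f}.npz',im=im,d=d,K=c['mtx'],T=c['extrinsics']); return im,d
def load(f): return np.load(f'pics/{f}.npz')
def ray(f,u,v):
    z=load(f);K,T=z['K'],z['T']; p=np.array([(u-K[0,2])/K[0,0],-(v-K[1,2])/K[1,1],-1]); return T[:3,3],T[:3,:3]@p
def onz(f,u,v,h):
    o,d=ray(f,u,v); return o+d*(h-o[2])/d[2]
def bydepth(f,u,v):
    o,d=ray(f,u,v); return o+d*load(f)['d'][int(v),int(u)]
E
python3 - <<'E'
from h import *
s=sense(); print({k:np.round(v,3).tolist() for k,v in s.items()})
for n in('top','side'):
    snap(n,n+'0'); c=camera_info(n); print(n,{k:np.round(v,3).tolist() if k in('mtx','extrinsics') else v for k,v in c.items()})
E
```

```text
{'clock': 0.0, 'q': [1.202, 0.277, 1.506, -0.0, 1.361, -0.121], 'qd': [0.0, 0.001, -0.0, -0.0, 0.0, 0.0], 'tau': [-0.001, -40.459, -23.723, 0.07, 0.034, -0.0], 'ee_pos': [0.141, 0.557, 0.223], 'tool_rot': [0.702, 0.087, 0.702, -0.088], 'force': [-0.102, -0.384, -0.408], 'torque': [-0.012, 0.008, -0.032], 'width': 0.094}
top {'mtx': [[447.014, 0.0, 321.867], [0.0, 447.014, 239.963], [0.0, 0.0, 1.0]], 'extrinsics': [[0.001, 0.985, -0.171, 0.385], [-1.0, 0.0, -0.001, -0.008], [-0.001, 0.171, 0.985, 1.04], [0.0, 0.0, 0.0, 1.0]]}
side {'mtx': [[502.187, 0.0, 318.795], [0.0, 502.187, 230.361], [0.0, 0.0, 1.0]], 'extrinsics': [[0.85, 0.241, -0.468, 0.035], [-0.526, 0.389, -0.756, -0.787], [-0.0, 0.889, 0.458, 0.574], [0.0, 0.0, 0.0, 1.0]]}
```

View pics/top0.png

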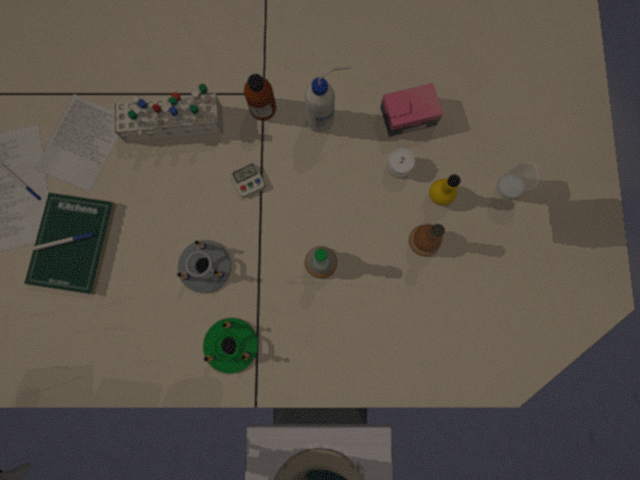

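View pics/side0.png

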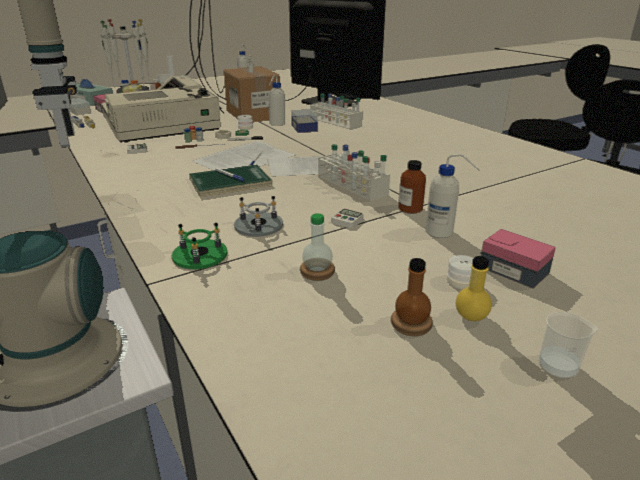

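Top view: the amber flask candidates are the brown flask with black stopper in a cork ring (bulb 425,240, stopper 437,230), the yellow look-alike (445,190), the brown bottle (260,95) and the clear flask (320,262). For the cradle they are the grey one (204,267) and the green one (230,346). By the description I choose (425,240) and (204,267), and check both in one crop.

Run:
```python
from h import *
z=load('top0'); im=z['im']; s=load('side0')['im']
a=cv2.resize(im[200:280,385:485],(400,320),interpolation=cv2.INTER_CUBIC)
b=cv2.resize(im[225:305,155:255],(400,320),interpolation=cv2.INTER_CUBIC)
c=cv2.resize(s[250:340,380:492],(398,320))[:,:];c=cv2.resize(c,(400,280)); d=cv2.resize(s[185:255,220:320],(400,280),interpolation=cv2.INTER_CUBIC)
cv2.imwrite('pics/crop.png',np.clip(1.6*np.vstack([np.hstack([a,b]),np.hstack([c,d])]).astype(float),0,255).astype(np.uint8))
for n,f,us in(('top','top0',[(437,230),(425,240),(204,267),(321,255)]),('side','side0',[(417,265),(413,305),(258,222)])):
  for u,v in us: print(f,u,v,np.round(bydepth(f,u,v),3),[np.round(onz(f,u,v,h)[:2],3) for h in (.136,.041,.05)])
from scipy.spatial.transform import Rotation as R
q=sense()['tool_rot'];print(R.from_quat(q,scalar_first=True).as_matrix().round(3))
```

```text
top0 437 230 [ 0.564 -0.245  0.135] [array([ 0.563, -0.244]), array([ 0.582, -0.269]), array([ 0.58 , -0.267])]
top0 425 240 [ 0.555 -0.235  0.066] [array([ 0.542, -0.219]), array([ 0.559, -0.241]), array([ 0.557, -0.239])]
top0 204 267 [0.5   0.265 0.016] [array([0.486, 0.233]), array([0.497, 0.258]), array([0.496, 0.255])]
top0 321 255 [ 0.511 -0.005  0.134] [array([ 0.511, -0.005]), array([ 0.524, -0.005]), array([ 0.523, -0.005])]
side0 417 265 [ 0.556 -0.258  0.136] [array([ 0.556, -0.258]), array([ 0.669, -0.143]), array([ 0.658, -0.154])]
side0 413 305 [ 0.548 -0.267  0.062] [array([ 0.474, -0.341]), array([ 0.569, -0.245]), array([ 0.56 , -0.254])]
side0 258 222 [0.485 0.223 0.033] [array([0.4  , 0.031]), array([0.479, 0.208]), array([0.471, 0.191])]
[[-0.001  0.245  0.969]
 [-0.001  0.969 -0.245]
 [-1.    -0.002 -0.   ]]
```

View pics/crop.png

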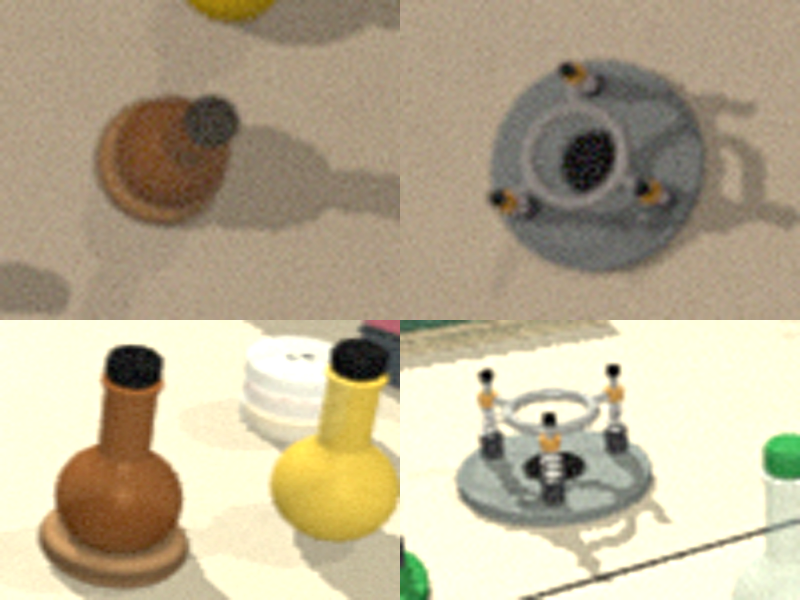

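The crop confirms it: brown glass with a black stopper in its cork ring (stopper at about 437.7,230.5), and the grey cradle with a bare steel ring (ring centre at about 198.8,263.8). Estimates: flask (0.563, -0.245), cradle (0.503, 0.266). I go over the flask at travel height.

```bash
python3 -m handwheel '[[[0,-28,25,0,1],[0,-56,50,0,1],[0,-84,75,0,1],[0,-112,101,0,1],[0,-140,126,0,1],[0,-168,151,0,1],[0,-196,176,0,1],[0,-224,202,0,1]]]'
python3 -m handwheel '[[[0,-28,25,0,1],[0,-56,50,0,1],[0,-84,75,0,1],[0,-112,101,0,1],[0,-140,126,0,1],[0,-168,151,0,1],[0,-196,176,0,1],[0,-224,202,0,1]]]'
python3 -m handwheel '[[[0,-28,25,0,1],[0,-56,50,0,1],[0,-84,75,0,1],[0,-112,101,0,1],[0,-140,126,0,1],[0,-168,151,0,1],[0,-196,176,0,1],[0,-224,202,0,1]]]'
python3 - <<'E'
from h import *
print(sense()['ee_pos'],sense()['clock'])
snap('wrist','w1'); print(camera_info('wrist')['extrinsics'].round(3))
print('ring',onz('top0',198.75,263.75,.05),'base',onz('top0',204.5,266,.01),'stop',onz('top0',437.75,230.5,.136),'bulb',onz('top0',427,238.5,.041))
E
```

```text
clock: 0.77
ee_pos: [0.2819, 0.289, 0.2241]
tool_rot: [0.702, 0.087, 0.702, -0.087]
force: [0.3, -0.5, 0.2]
width: 0.0937
clock: 1.43
ee_pos: [0.4228, 0.0223, 0.2241]
tool_rot: [0.702, 0.088, 0.702, -0.087]
force: [0.2, 0.5, 0.6]
width: 0.0936
clock: 2.1
ee_pos: [0.5639, -0.2443, 0.2237]
tool_rot: [0.701, 0.088, 0.702, -0.087]
force: [0.1, 0.4, -0.2]
width: 0.094
[ 0.56386819 -0.24428542  0.22366845] 2.1
[[ 0.249 -0.927 -0.279  0.487]
 [ 0.969  0.237  0.077 -0.23 ]
 [-0.005 -0.29   0.957  0.384]
 [ 0.     0.     0.     1.   ]]
ring [0.50330956 0.26749452 0.05      ] base [0.50285461 0.2650519  0.01      ] stop [ 0.562167   -0.24584261  0.136     ] bulb [ 0.56227502 -0.24558653  0.041     ]
```

View pics/w1.png

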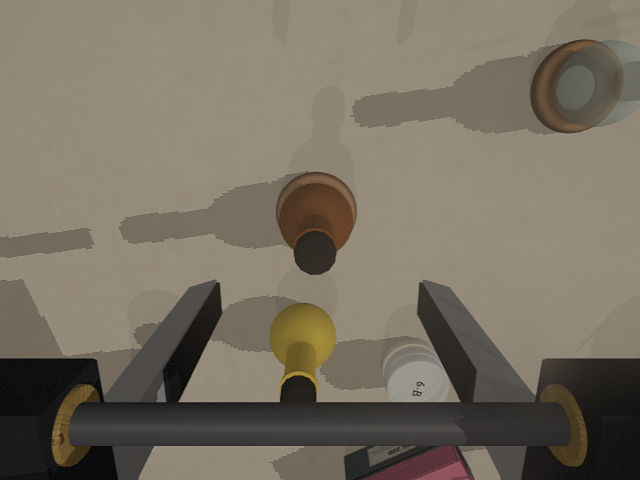

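The wrist view shows the amber flask between the jaws, with its stopper at (315,252) and bulb centre at about (316,215). The yellow one lies beyond at (303,340).

Run:
```python
from h import *
from scipy.spatial.transform import Rotation as R
print('stop',onz('w1',315,253,.136),'bulb',onz('w1',316,214,.041),'lip',onz('w1',315,253,.13))
s=sense();M=R.from_quat(s['tool_rot'],scalar_first=True).as_matrix()
for p in([.5625,-.2455,.095],onz('w1',315,253,.136)): print((M.T@(np.array(p)-s['ee_pos'])*1000).round(1))
```

```text
stop [ 0.56487651 -0.24716976  0.136     ] bulb [ 0.56162492 -0.24626484  0.041     ] lip [ 0.56682749 -0.24772307  0.13      ]
[127.6   5.4  -7.5]
[86.6  4.2 -4.6]
```

Run:
```python
from h import *
from scipy.spatial.transform import Rotation as R
for i in range(2):
    s=sense();print(s['tool_rot'],s['ee_pos']);print(R.from_quat(s['tool_rot'],scalar_first=True).as_matrix().round(4))
```

```text
[ 0.70297224  0.0863538   0.70011218 -0.09064213] [ 0.56797614 -0.25178221  0.22267935]
[[ 0.0033  0.2484  0.9687]
 [-0.0065  0.9687 -0.2483]
 [-1.     -0.0055  0.0048]]
[ 0.70297224  0.0863538   0.70011218 -0.09064213] [ 0.56797614 -0.25178221  0.22267935]
[[ 0.0033  0.2484  0.9687]
 [-0.0065  0.9687 -0.2483]
 [-1.     -0.0055  0.0048]]
```

The reading was still swinging after the fast move, so I let it settle while going down a little.

```bash
python3 -m handwheel '[[[5,0,0,0,1],[15,0,0,0,1],[25,0,0,0,1],[30,0,0,0,1],[30,0,0,0,1],[30,0,0,0,1],[30,0,0,0,1],[30,0,0,0,1]]]'
python3 - <<'E'
from h import *
from scipy.spatial.transform import Rotation as R
s=sense();M=R.from_quat(s['tool_rot'],scalar_first=True).as_matrix();print(s['ee_pos'],M.round(4))
im,d=snap('wrist','w2')
g=cv2.cvtColor(im,cv2.COLOR_BGR2HSV)
def com(m,nm,h,near):
    n,l,st,c=cv2.connectedComponentsWithStats(m.astype(np.uint8)); i=[k for k in range(1,n) if st[k,4]>300]
    for k in i: print(nm,st[k],c[k].round(1),onz('w2',*c[k],h).round(4))
com((im.max(2)<62)&(np.arange(480)[:,None]<370),'dark',.136,0)
com((g[...,0]<14)&(g[...,1]>120)&(im[...,2]>60),'amber',.041,0)
E
```

```text
clock: 2.82
ee_pos: [0.564, -0.2423, 0.195]
tool_rot: [0.702, 0.087, 0.701, -0.087]
force: [0.5, -0.1, 0.1]
width: 0.0937
[ 0.56396337 -0.24232362  0.19499468] [[ 1.200e-03  2.447e-01  9.696e-01]
 [-6.000e-04  9.696e-01 -2.447e-01]
 [-1.000e+00 -3.000e-04  1.300e-03]]
dark [ 288  244   47   49 1799] [310.9 268.1] [ 0.5641 -0.2472  0.136 ]
dark [ 162  283   60   87 1997] [196.5 334.2] [ 0.5884 -0.3249  0.136 ]
dark [ 418  283   58   87 1938] [441.3 334.2] [ 0.6247 -0.1815  0.136 ]
dark [   0  359   98   11 1070] [ 48.1 364. ] [ 0.5855 -0.4208  0.136 ]
dark [554 359  86  11 903] [598.4 364.1] [ 0.6692 -0.0905  0.136 ]
amber [ 273  189   81   76 3860] [313.8 223.3] [ 0.5625 -0.2463  0.041 ]
```

Top and wrist views agree: flask axis at (0.563, -0.2465). I shift 4 mm along -y and go straight down 100 mm.

```bash
python3 -m handwheel '[[[0,-2,0,0,1],[5,-4,0,0,1],[20,-4,0,0,1],[40,-4,0,0,1],[60,-4,0,0,1],[80,-4,0,0,1],[95,-4,0,0,1],[100,-4,0,0,1]]]'
python3 -m handwheel '[[[0,0,0,0,1],[0,0,0,0,0.4],[0,0,0,0,0.2],[0,0,0,0,0.15],[0,0,0,0,0.15],[0,0,0,0,0.15],[0,0,0,0,0.15],[0,0,0,0,0.15]]]' 40
```

```text
clock: 3.53
ee_pos: [0.5611, -0.2459, 0.0914]
tool_rot: [0.7, 0.088, 0.703, -0.087]
force: [-1.2, -0.4, 0.0]
width: 0.0936
clock: 4.2
ee_pos: [0.5628, -0.2466, 0.0945]
tool_rot: [0.702, 0.087, 0.702, -0.087]
force: [0.1, -0.1, 0.5]
width: 0.0512
```

```bash
python3 -m handwheel '[[[0,0,0,0,0.1],[0,0,0,0,0],[0,0,0,0,0],[0,0,0,0,0],[0,0,0,0,0],[0,0,0,0,0],[0,0,0,0,0],[0,0,0,0,0]]]' 40
```

```text
clock: 4.87
ee_pos: [0.5627, -0.2465, 0.0942]
tool_rot: [0.702, 0.087, 0.702, -0.087]
force: [0.0, -0.2, -0.7]
width: 0.0273
```

```bash
python3 -m handwheel '[[[0,0,0,0,0],[0,0,0,0,0],[0,0,0,0,0],[0,0,0,0,0],[0,0,0,0,0],[0,0,0,0,0],[0,0,0,0,0],[0,0,0,0,0]]]' 40
python3 -m handwheel '[[[-5,0,0,0,0],[-15,0,0,0,0],[-30,0,0,0,0],[-50,0,0,0,0],[-70,0,0,0,0],[-90,0,0,0,0],[-102,0,0,0,0],[-106,0,0,0,0]]]'
python3 -m handwheel '[[[0,0,0,0,0],[0,0,0,0,0],[0,0,0,0,0],[0,0,0,0,0],[0,0,0,0,0],[0,0,0,0,0],[0,0,0,0,0],[0,0,0,0,0]]]'
python3 - <<'E'
from h import *
from scipy.spatial.transform import Rotation as R
s=sense();M=R.from_quat(s['tool_rot'],scalar_first=True).as_matrix();print(s['ee_pos'],M.round(4))
print((M.T@(np.array([.503,.266,.20])-s['ee_pos'])*1000).round(1))
E
```

```text
clock: 5.53
ee_pos: [0.5627, -0.2465, 0.0942]
tool_rot: [0.702, 0.087, 0.702, -0.087]
force: [-0.6, 0.7, -0.5]
width: 0.027
clock: 6.2
ee_pos: [0.564, -0.2471, 0.2037]
tool_rot: [0.704, 0.087, 0.7, -0.088]
force: [0.1, 0.2, -2.1]
width: 0.0271
clock: 6.87
ee_pos: [0.5627, -0.2465, 0.2]
tool_rot: [0.702, 0.087, 0.702, -0.087]
force: [1.2, 0.2, -1.4]
width: 0.0272
[ 0.56267787 -0.24649446  0.19997588] [[-4.000e-04  2.452e-01  9.695e-01]
 [ 3.000e-04  9.695e-01 -2.452e-01]
 [-1.000e+00  2.000e-04 -4.000e-04]]
[ 1.000e-01  4.822e+02 -1.835e+02]
```

Flask held (width 27 mm, about 1.5 N weight). The clear flask lies under the path and its top is at 136 mm, so I raise another 60 mm before crossing.

```bash
python3 -m handwheel '[[[-4,0,0,0,0],[-12,0,0,0,0],[-24,0,0,0,0],[-38,0,0,0,0],[-50,0,0,0,0],[-57,0,0,0,0],[-60,0,0,0,0],[-60,0,0,0,0]]]'
python3 -m handwheel '[[[0,5,-2,0,0],[0,16,-6,0,0],[0,33,-12,0,0],[0,55,-21,0,0],[0,80,-30,0,0],[0,105,-40,0,0],[0,130,-50,0,0],[0,155,-59,0,0]]]'
python3 -m handwheel '[[[0,25,-10,0,0],[0,50,-19,0,0],[0,75,-29,0,0],[0,100,-38,0,0],[0,125,-48,0,0],[0,150,-57,0,0],[0,175,-67,0,0],[0,200,-76,0,0]]]'
python3 -m handwheel '[[[0,25,-10,0,0],[0,50,-19,0,0],[0,75,-29,0,0],[0,97,-37,0,0],[0,113,-43,0,0],[0,123,-47,0,0],[0,127,-48,0,0],[0,127,-48,0,0]]]'
python3 -m handwheel '[[[0,0,0,0,0],[8,0,0,0,0],[20,0,0,0,0],[32,0,0,0,0],[40,0,0,0,0],[40,0,0,0,0],[40,0,0,0,0],[40,0,0,0,0]]]'
python3 - <<'E'
from h import *
print(sense()['ee_pos'])
for n in('wrist','top','side'):snap(n,n[0]+'3')
print(sense()['ee_pos'])
w=load('w3')['im'];cv2.imwrite('pics/w3v.png',w)
t=cv2.resize(load('t3')['im'][215:315,140:265],(500,400),interpolation=cv2.INTER_CUBIC);s=cv2.resize(load('s3')['im'][120:260,200:300],(286,400),interpolation=cv2.INTER_CUBIC)
cv2.imwrite('pics/ts3.png',np.hstack([t,s]))
E
```

```text
clock: 7.53
ee_pos: [0.5631, -0.2467, 0.2613]
tool_rot: [0.702, 0.087, 0.701, -0.088]
force: [0.2, -1.3, -2.0]
width: 0.0272
clock: 8.2
ee_pos: [0.5422, -0.0793, 0.2595]
tool_rot: [0.701, 0.088, 0.702, -0.087]
force: [0.3, 0.7, -1.6]
width: 0.0268
clock: 8.87
ee_pos: [0.5171, 0.1328, 0.2596]
tool_rot: [0.701, 0.087, 0.702, -0.087]
force: [0.1, -0.7, -1.7]
width: 0.0272
clock: 9.53
ee_pos: [0.5028, 0.2663, 0.2598]
tool_rot: [0.701, 0.087, 0.702, -0.087]
force: [0.8, -0.5, -1.7]
width: 0.0273
clock: 10.2
ee_pos: [0.504, 0.2654, 0.2208]
tool_rot: [0.702, 0.088, 0.701, -0.087]
force: [0.5, -0.0, -0.7]
width: 0.027
[0.5040221  0.2653884  0.22075951]
[0.50401087 0.26570921 0.22103046]
```

View pics/w3v.png

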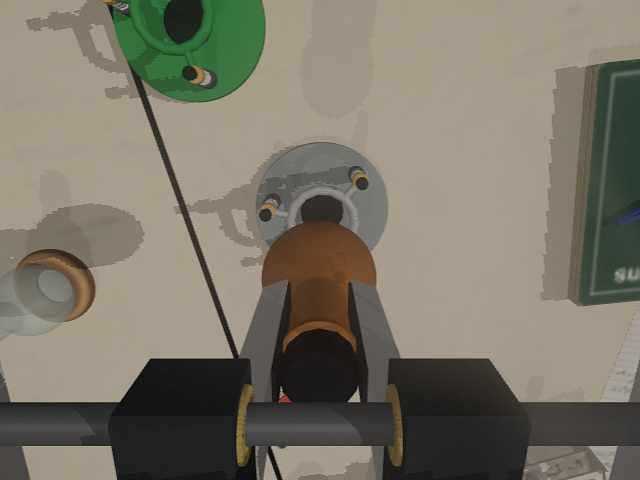

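View pics/ts3.png

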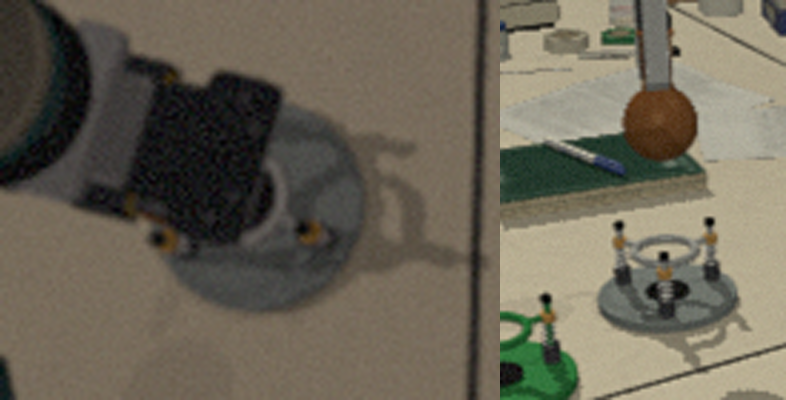

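The flask hangs upright over the grey cradle. In the wrist view the ring's outer edge runs from 288 to 359 (top 187), posts at (361,184) and (266,214), bulb 263 to 377. In the side view the ring is centred at about (258,207). I combine these for the cradle centre.

Run:
```python
from h import *
from scipy.optimize import least_squares as L
P=np.mean([onz('top0',*p,.07) for p in((198.5,243),(180,274.5),(216.25,271.5))],0);print('top posts',P.round(4))
def fit(f,pts,h,r):
    X=np.array([onz(f,*p,h)[:2] for p in pts]); s=L(lambda c:np.hypot(*(X-c).T)-r,[.503,.266]); print(f,h,s.x.round(4),(s.fun*1000).round(1))
fit('w3',[(361,180),(266,212)],.07,.046)
fit('w3',[(288,212),(359,212),(323,187),(300,193),(347,193)],.05,.031)
fit('w3',[(322,142),(257,197),(388,203),(285,153),(362,153)],.010,.062)
# base outline in top0 by colour
im=load('top0')['im'].astype(int); m=((im[...,2]-im[...,0])<12)&(im.max(2)>60); m[:220]=0;m[310:]=0;m[:,:160]=0;m[:,250:]=0
c=max(cv2.findContours(cv2.morphologyEx(m.astype(np.uint8),5,np.ones((3,3))),0,1)[0],key=cv2.contourArea); h=cv2.convexHull(c)[:,0]; e=cv2.fitEllipse(h);print(e,onz('top0',*e[0],.010).round(4))
# side: posts tops, ring centre
s=[(200+(x-500)/2.86,120+y/2.86) for x,y in((619,224),(710,222),(663,257))]
print('side posts',np.mean([onz('s3',*p,.07) for p in s],0).round(4))
print('side ring',onz('s3',200+(665-500)/2.86,120+250/2.86,.05).round(4),'side bulb',onz('s3',200+(660-500)/2.86,120+122/2.86,.221-.054).round(4))
print('wrist bulb y mid',onz('w3',320,280,.167).round(4))
```

```text
top posts [0.5027 0.2631 0.07  ]
w3 0.07 [0.5052 0.2686] [0. 0.]
w3 0.05 [0.5081 0.2683] [-0.1 -0.1 -0.9  0.7  0.6]
w3 0.01 [0.5062 0.2683] [-0.4 -0.5 -1.  -0.1  0.8]
((220.15869140625, 284.78997802734375), (3.1780261993408203, 8.731221199035645), 45.38716125488281) [0.4594 0.227  0.01  ]
side posts [0.5022 0.2569 0.07  ]
side ring [0.5065 0.2665 0.05  ] side bulb [0.5095 0.2674 0.167 ]
wrist bulb y mid [0.5104 0.2643 0.167 ]
```

Estimates cluster at (0.505, 0.267) within about 2 mm. I shift about 1.5 mm and go down to 20 mm above seating (seating expected at TCP z of about 0.127).

```bash
python3 -m handwheel '[[[0,2,1,0,0],[8,2,1,0,0],[22,2,1,0,0],[38,2,1,0,0],[52,2,1,0,0],[64,2,1,0,0],[72,2,1,0,0],[74,2,1,0,0]]]'
python3 -m handwheel '[[[0,0,0,0,0],[0,0,0,0,0],[0,0,0,0,0],[0,0,0,0,0],[0,0,0,0,0],[0,0,0,0,0],[0,0,0,0,0],[0,0,0,0,0]]]'
python3 - <<'E'
from h import *
print(sense()['ee_pos'],sense()['force'])
for n in('wrist','side'):snap(n,n[0]+'4')
w=cv2.resize(load('w4')['im'][120:320,220:420],(400,400));s=cv2.resize(load('s4')['im'][160:245,210:295],(400,400),interpolation=cv2.INTER_CUBIC)
cv2.imwrite('pics/ts4.png',np.hstack([w,s]))
E
```

```text
clock: 11.02
ee_pos: [0.504, 0.267, 0.1444]
tool_rot: [0.701, 0.087, 0.703, -0.088]
force: [-0.3, -0.6, -1.4]
width: 0.0269
clock: 11.68
ee_pos: [0.505, 0.2674, 0.1465]
tool_rot: [0.702, 0.087, 0.702, -0.087]
force: [0.6, -0.1, -1.4]
width: 0.027
[0.50503871 0.26737835 0.1464522 ] [ 0.64651315 -0.11306391 -1.42327788]
```

View pics/ts4.png

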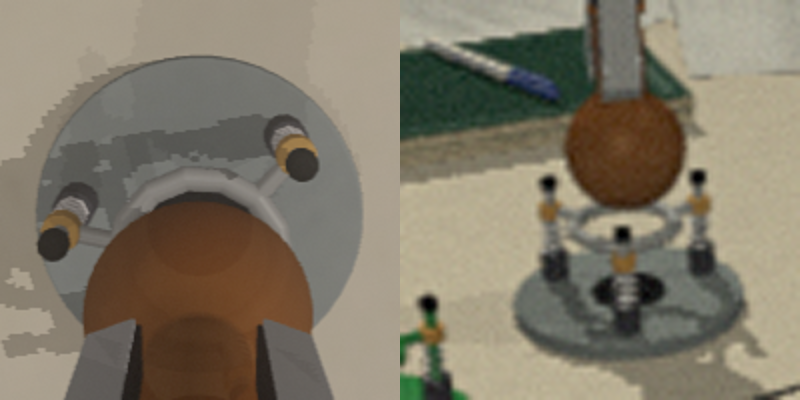

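Bulb and ring centre line up in both views (side 625 against 623, wrist 198 against about 200 in the crop). I go down to first contact and read the side forces.

```bash
python3 -m handwheel '[[[3,0,0,0,0],[8,0,0,0,0],[13,0,0,0,0],[17,0,0,0,0],[19,0,0,0,0],[20,0,0,0,0],[20,0,0,0,0],[20,0,0,0,0]]]'
python3 -m handwheel '[[[0.5,0,0,0,0],[1,0,0,0,0],[1.5,0,0,0,0],[2,0,0,0,0],[2,0,0,0,0],[2,0,0,0,0],[2,0,0,0,0],[2,0,0,0,0]]]'
python3 - <<'E'
from h import *
from scipy.optimize import least_squares as L
pts=[(317.5,203.5),(277.5,232.5),(365,235),(345,214),(296,212)]
X=np.array([onz('w4',*p,.05)[:2] for p in pts]); s=L(lambda c:np.hypot(*(X-c).T)-.031,[.503,.266]); print(s.x,s.fun*1000)
s=sense();print(s['ee_pos'],s['force'],s['torque'])
E
```

```text
clock: 12.45
ee_pos: [0.505, 0.2675, 0.1267]
tool_rot: [0.702, 0.088, 0.702, -0.087]
force: [-1.3, 0.6, 3.5]
width: 0.0272
clock: 13.12
ee_pos: [0.5051, 0.2675, 0.1244]
tool_rot: [0.702, 0.088, 0.702, -0.087]
force: [-2.1, 0.8, 4.0]
width: 0.0269
[0.50852018 0.26729603] [ 1.14094304 -0.24379765  0.38248354 -1.16894655 -0.21594251]
[0.50508347 0.2674521  0.12437388] [-2.07914706  0.76403724  3.96870388] [0.17862026 0.29347262 0.01715932]
```

First contact came at the predicted height. The side force of -2.1 N along x means the flask is slightly too far along +x, so I ease back 1.5 mm along tool z while pressing on.

```bash
python3 -m handwheel '[[[0,0,-0.5,0,0],[0,0,-1,0,0],[1,0,-1.5,0,0],[3,0,-1.5,0,0],[5,0,-1.5,0,0],[7,0,-1.5,0,0],[8,0,-1.5,0,0],[8,0,-1.5,0,0]]]'
python3 -m handwheel '[[[1,0,0,0,0],[2,0,0,0,0],[3,0,0,0,0],[4,0,0,0,0],[5,0,0,0,0],[5,0,0,0,0],[5,0,0,0,0],[5,0,0,0,0]]]'
python3 -c "
from h import *
s=sense();print(s['ee_pos'],s['force'],s['torque'])"
```

```text
clock: 13.78
ee_pos: [0.5037, 0.268, 0.1164]
tool_rot: [0.702, 0.088, 0.702, -0.087]
force: [-1.8, 0.8, 7.3]
width: 0.0267
clock: 14.45
ee_pos: [0.5039, 0.268, 0.112]
tool_rot: [0.702, 0.088, 0.701, -0.087]
force: [-2.6, 1.8, 9.2]
width: 0.0273
[0.50391049 0.26799568 0.1119923 ] [-2.6382166   1.80064793  9.1537422 ] [0.15149764 0.33260005 0.00447162]
```

```bash
python3 -m handwheel '[[[0,0,-0.5,0,0],[0,0.5,-1,0,0],[1,0.5,-1,0,0],[2,0.5,-1,0,0],[3,0.5,-1,0,0],[4,0.5,-1,0,0],[4,0.5,-1,0,0],[4,0.5,-1,0,0]]]'
python3 -m handwheel '[[[0.2,0,0,0,0],[0.5,0,0,0,0],[0.8,0,0,0,0],[1,0,0,0,0],[1,0,0,0,0],[1,0,0,0,0],[1,0,0,0,0],[1,0,0,0,0]]]'
python3 -m handwheel '[[[0.2,0,0,0,0],[0.5,0,0,0,0],[0.8,0,0,0,0],[1,0,0,0,0],[1,0,0,0,0],[1,0,0,0,0],[1,0,0,0,0],[1,0,0,0,0]]]'
```

```text
clock: 15.12
ee_pos: [0.5034, 0.2684, 0.1083]
tool_rot: [0.702, 0.087, 0.701, -0.087]
force: [-1.9, -0.0, 9.2]
width: 0.0276
clock: 15.78
ee_pos: [0.5034, 0.2684, 0.1074]
tool_rot: [0.702, 0.087, 0.701, -0.087]
force: [-2.1, 0.1, 10.2]
width: 0.0273
clock: 16.45
ee_pos: [0.5037, 0.2684, 0.1072]
tool_rot: [0.703, 0.088, 0.701, -0.087]
force: [-2.0, -0.9, 13.6]
width: 0.0272
```

The force rose from 10.2 to 13.6 N with almost no further travel: the ring is on its stops. I check by camera.

Run:
```python
from h import *
for n in('wrist','side','top'):snap(n,n[0]+'5')
w=cv2.resize(load('w5')['im'][120:320,220:420],(400,400));s=cv2.resize(load('s5')['im'][160:245,210:295],(400,400),interpolation=cv2.INTER_CUBIC)
cv2.imwrite('pics/ts5.png',np.hstack([w,s]))
d=np.abs(load('t5')['im'].astype(int)-load('top0')['im']).max(2)
for n,(u,v) in dict(timer=(248,180),petri=(400,162),clear=(321,262)).items(): print(n,d[v-22:v+22,u-22:u+22].mean().round(1))
s=sense();print(s['ee_pos'],s['force'],s['torque'],s['width'],s['clock'])
```

```text
timer 8.3
petri 8.7
clear 10.7
[0.50366072 0.26844208 0.10721369] [-2.44402149 -1.53217571 14.6827867 ] [-0.112388    0.5091041  -0.04544686] 0.027249483155165993 16.6
```

View pics/ts5.png

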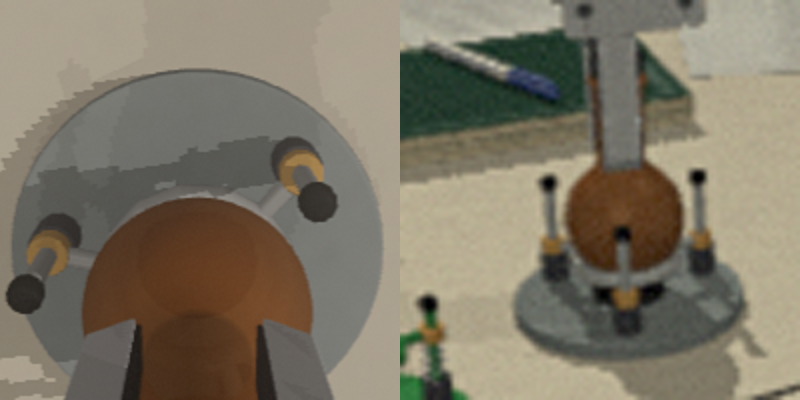

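The picture shows the brass lugs resting on the dark cups of all three posts, with the flask upright and centred and the fingers clear of the cradle. I hand in while holding.

```bash
python3 -c "
from h import *
print(sense()['force'],sign_off())"
```

```text
the job is handed in; nothing more can be done
[-2.44402149 -1.53217571 14.6827867 ] None
```

I lifted the amber flask out by its neck with a 40 N grip, carried it above the clear flask, seated it in the grey cradle's ring and pressed it down onto the stops. I handed the job in at about 16.6 s while still holding it pressed down; no verdict was reported.

**Ring on its stops:**
- First contact came at TCP z of about 0.1265 m, as predicted, and the final z was 0.107 m, so the ring is about 19 to 20 mm down.
- Upward force on the tool rose along the spring line to 10 N, then to about 14.7 N with almost no further travel.
- The last picture shows the brass lugs on the dark cups of all three posts, the flask upright and centred, and the fingers clear of the cradle.

**Bystanders:** comparing the first and last top views showed only small differences at the timer, petri dishes and clear flask, which looks like image noise. I did not view that last top picture.

**What disagreed:**
- **Cradle centre:** the main estimates differed by up to about 6 mm in x (top camera 0.503, wrist camera up to 0.5085). The side camera's post estimate was about 10 mm off in y.
- **Centring:** I settled it by the side forces. About 2.9 N sideways remained at the end, so the flask may be about a millimetre off centre.

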